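Unplug the charging pack and hold the camera mast up at full height

TASK

The camera mast on the meeting table has finished charging: pull the white charging pack straight up out of the socket in the top of the mast and set it down, without dropping it, in the empty bay of the grey desk tray. Then squeeze the orange release button in the mast's grip, pull the mast up past the first stop to its second stop, and finish still holding it there at full height, because nothing locks it until I have fitted the camera and tightened the collar. Leave the other things on the table where they are.

Things in the scene. Friction and masses are not known exactly. Their poses are not given: they have to be found in the camera images.
- mast: telescopic camera mast, fixed to the table: black round foot (140 diameter, 12 high, 26 at the tube), upright aluminium outer tube (26 diameter), ribbed black twist collar (35 diameter, its top 138 above the table, 4 under the grip when the mast is down). Origin: underside centre of the foot, on the axis; z up; +y points to the side of the grip with the orange button
- mast_slide (a joint): height of inner tube and grip, m above the lowest place: 0 at the start, locked down; 0.050 first stop (a catch drops in there unless the button is held in); 0.100 second stop, end of travel. The moving part weighs 0.47 kg, has little friction and no catch at the second stop: let go, it sinks to the first. With the button out the catch blocks it after 2 mm of play
- release_button (a joint): travel of the orange release button, m: 0 out, 0.005 fully in; sprung, 3 N at first and 8 N fully in; the catch is free beyond 0.004. It comes out again when let go
- grip: the mast's black block grip; origin at its centre on the mast's axis, axes as the mast's; rises with joint mast_slide, 166 above the table at the start. 30 along x, 28 along y, 48 tall (24 above and below). On its +y face the orange button, at this height, 18 wide, 26 tall, stands 6 proud. Fingers closing along y press it in and hold both, 29 wide; 20 N or more does not slip
- socket (a point): centre of the mouth of the charging socket, in the flat top of the grip, 24 above the grip's centre
- pack: white charging pack, loose block 32 (x) by 26 (y) by 60 tall, grey band near its lower end, 0.08 to 0.16 kg. Origin: centre of the block's underside; z up. Its dark plug (10 by 14) reaches 16 below. At the start the plug is in the socket, the block on the grip's top, its axes along the mast's. Sprung detents: 6 to 14 N straight up over the first 6 mm pulls it out; clear after 16 mm
- pack_mid (a point): centre of the pack's white block, 30 above its origin
- tray: grey desk tray, fixed to the table, 96 (its x) by 176 (its y), walls 32 high and 4 thick, with one dividing wall across the middle. Origin: underside centre. The bay on its +y side is empty with a dark mat; the other holds a yellow note block and a blue eraser. It lies to the left or to the right of the mast
- free_bay (a point): centre of the floor of the tray's empty bay, 5 above the table; the bay is 88 (tray x) by 82 (tray y) inside and 27 deep. The pack stands or leans in it, its plug down
- camera: light grey round camera on a black foot, 60 diameter, 82 tall, loose; origin underside centre. To be left alone
- speakerphone: dark grey round speakerphone, 120 diameter, 34 tall, loose; origin underside centre; on the side of the mast opposite to the tray. To be left alone
- saucer: white saucer, 140 diameter, 14 tall, loose; origin underside centre. To be left alone
- cup: white cup on the saucer, 76 diameter, 60 tall, handle on its +y side, loose; origin underside centre. To be left alone
- water: green glass water bottle, 64 diameter, 190 tall, loose; origin underside centre. To be left alone
- glasses_case: bright green spectacles case, 65 by 160 by 40 tall, loose; origin underside centre. To be left alone
- remote: black remote control, 130 by 40 by 16 tall, loose; origin underside centre. To be left alone
There are look-alikes about, which are no part of the job. Of the things shaped like the pack, the white one is meant. Leave any blue look-alike of the mast alone.

How it is judged:
By the outcome, as a careful person would: the job done as asked, in the order asked, and still so for the second after the job is handed in, while the arm keeps its last pose, push and grip.
It also fails if it takes over 54 s, if anything falls off the work surface, if the arm or the gripper's body presses on something with over 40 N, if the wrist force passes 120 N, or if a joint passes its speed limit or range.

ROBOT

A 6-joint arm with a two-finger parallel gripper is mounted at the origin on the work surface. World frame = base frame: x ahead of the robot, y to its left, z up, the work surface at z = 0. Lengths are in m, angles in rad, forces in N, time in s.
With the tool pointing down it reaches from about 0.4 to 0.825 m from the base axis. Payload 7 kg.
Tool frame: the origin (TCP) lies between the finger pads; the fingertips stand 8 mm ahead of it and the grasp point (between the pads) lies 11 mm behind it; z points along the fingers, y is the line along which they close (so a half turn about z gives the same grasp; the last joint's range is limited). The gripper opens to 88 mm and grips with 3 to 60 N. Pads are 19 mm wide; open, the fingers measure 130 mm over their backs; the gripper's body (78 mm by 193 mm) begins 47 mm behind the grasp point.
Start: joints at [-0.835, 0.359, 0.012, 0, -1.224, -0.288], TCP at [0.292, -0.608, 0.235] pointing down, gripper open.
Joint ranges: [-3.07, 3.07], [-1.43, 2.12], [-1.02, 1.25], [-3.03, 1.67], [-3.05, -0], [-3.03, 3.03]. Speed limits (rad/s): [2.39, 2.39, 3.01, 3.14, 3.14, 3.14].

INTERFACE

Orientations are given as a 3x3 rotation matrix whose columns are the frame's x, y, z axes.
In Python, from bench import robot gives the robot as it stands.
- The arm moves only by the shell command python3 -m crank 'ROWS' [FORCE]. ROWS is JSON, a list of rows, each a list of 7 numbers: the shift along the tool's x, y, z in cm, then the turn, a rotation vector about the tool's x, y, z in degrees, then the opening, from -1 (shut) to 1 (fully open). A call has 1 to 8 rows; each row shifts and turns the commanded pose from where the row before left it, along the tool's axes as they then stand; what a row does not reach is not made up. A row lasts 1/12 s, in which the tool goes at most 41.7 mm and 7.16 degrees, less where a joint would pass 70% of its speed; a pose out of reach is approached as far as the arm can. A call with a gripper value outside its range is refused whole. The fingers move at their own pace and stop on an object; FORCE is the grip in N (left out, the last holds). Time passes only in rows, so rows that do not move let the fingers close. It gives the time, the measured TCP pose, the force, the opening and the grip force at its end, in the units of the state.
- robot.state(): the state, without advancing time (a new reading comes with each control period).
- robot.snapshot(name): name is "scene" or "top"; returns a dict with "image" (384x512x3 uint8, red, green, blue), "z_map" (384x512 float32, m along the optical axis (not along the pixel's ray), 0 where there is no reading), "fx", "fy", "cx", "cy" (pixels), "position" and "attitude" of the camera in the world. Camera axes: x right, y up, looking along -z (the intrinsics and any distortion apply to the point x, -y, -z); pixel columns grow to the right and rows downward; lengths in m; the calibration is good to about 2 mm. A picture is of the moment at which its call begins.
- robot.sign_off(): hands the job in; it is judged then, once.
The state is a dict: "t": time; "joint_pos": joint angles; "qd": joint speeds; "joint_torque": joint torques, N m; "ee_pos": TCP position; "ee_rot": TCP orientation; "ft_force": force on the tool from outside, world axes, zero at the start; "torque": the same for the moment, N m; "grip_width": opening from 0.0 (shut) to 1.0 (fully open); "gripper_force": force on a finger pad.
Only numpy, scipy, OpenCV 4.12 (cv2) and the standard library are available. Lean on these libraries where they do the work, as an engineer would, in place of code of your own. Each camera call takes 0.05 s, during which the arm holds its last target. There are 200 camera calls.

## Working session

There is one attempt and no reset: what is moved stays moved. The work goes in short steps, Python scripts to look and compute and a shell command to move; the robot and the scene stay as the last step left them, time stands still between calls to the robot, and variables do not carry over. Pictures are saved under pics/ and viewed, at most 10 in all, crops included, and the job is handed in when it is done.

```bash
mkdir -p pics
cat > h.py <<'E'
import numpy as np, cv2
from bench import robot
def snap(n,f=None):
    s=robot.snapshot(n)
    if f: cv2.imwrite('pics/'+f,s['image'][:,:,::-1])
    return s
def pts(s):
    z=s['z_map']; v,u=np.mgrid[:z.shape[0],:z.shape[1]]
    p=np.stack([(u-s['cx'])/s['fx']*z,-(v-s['cy'])/s['fy']*z,-z],-1)
    R=np.array(s['attitude'])
    return p@R.T+np.array(s['position'])
E
python3 - <<'E'
from h import *
a=snap('scene');b=snap('top')
for s in(a,b):print({k:(np.round(v,3).tolist() if k not in('image','z_map') else None) for k,v in s.items()})
cv2.imwrite('pics/a.png',a['image'][:,:,::-1]);cv2.imwrite('pics/b.png',b['image'][:,:,::-1])
np.savez('s0.npz',ai=a['image'],bi=b['image'],ap=pts(a),bp=pts(b))
print(robot.state())
E
```

```text
{'image': None, 'z_map': None, 'fx': 376.503, 'fy': 376.503, 'cx': 261.838, 'cy': 192.744, 'position': [0.998, 0.852, 0.772], 'attitude': [[-0.872, -0.282, 0.401], [0.49, -0.487, 0.723], [-0.008, 0.827, 0.563]]}
{'image': None, 'z_map': None, 'fx': 437.499, 'fy': 437.499, 'cx': 257.424, 'cy': 185.922, 'position': [0.419, 0.028, 1.487], 'attitude': [[0.008, 0.994, -0.107], [-1.0, 0.006, -0.01], [-0.009, 0.107, 0.994]]}
{'t': 0.1, 'joint_pos': array([-8.34900856e-01,  3.59332644e-01,  1.11685742e-02, -2.80776440e-04,
       -1.22410191e+00, -2.88112290e-01]), 'qd': array([-0.00010084, -0.00105149,  0.0021892 ,  0.00143567,  0.00121214,
       -0.00028774]), 'joint_torque': array([-1.78187488e-04, -5.84165311e+01,  2.93754208e+01,  7.01545268e+00,
        1.02464916e-02, -6.61468243e-05]), 'ee_pos': array([ 0.29205267, -0.60808901,  0.23371801]), 'ee_rot': array([[-9.01450451e-01, -4.32881576e-01, -7.90762367e-04],
       [-4.32882267e-01,  9.01449576e-01,  1.26660083e-03],
       [ 1.64544236e-04,  1.48408490e-03, -9.99998885e-01]]), 'ft_force': array([-0.20956692,  0.21195739, -0.05055619]), 'torque': array([-0.05158836, -0.04478559,  0.00440525]), 'gripper_force': 0.0, 'grip_width': 0.9954627691180709}
```

View pics/a.png

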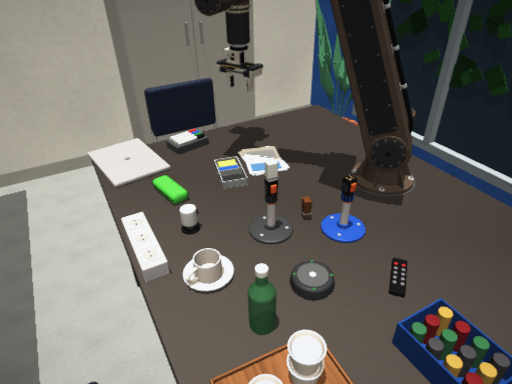

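View pics/b.png

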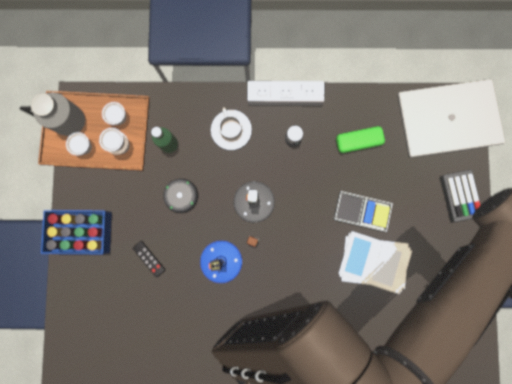

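Scene: the black-footed mast stands at (271,230) with the white pack at (271,172) and its orange button at (273,188). The tray is at (231,172). In the top view the mast is at (254,202), the pack at (253,197), and the tray at (364,211) with its dark empty bay at (350,207).

Look-alikes: blue-footed mast with dark/orange block (345,225 scene; 221,262 top), brown block (307,205 scene; 253,241 top), white camera (189,217), cups. I choose the white block on the black-footed mast, and will check it in a crop.

Run:
```python
from h import *
d=np.load('s0.npz');ai,bi,ap,bp=d['ai'],d['bi'],d['ap'],d['bp']
a=cv2.resize(ai[150:250,220:370,::-1],None,fx=5,fy=5,interpolation=cv2.INTER_CUBIC)
cv2.imwrite('pics/c.png',a)
# pack from the top: points higher than .2 near mast; from scene
def near(p,zl,zh,c,r):
    return (p[...,2]>zl)&(p[...,2]<zh)&(np.hypot(p[...,0]-c[0],p[...,1]-c[1])<r)
z=bp[202,254];print('px',z,bp[197,253],ap[172,271],ap[188,273],ap[230,271])
for nm,p,im in(('top',bp,bi),('scene',ap,ai)):
    c=bp[197,253,:2]
    m=near(p,.19,.27,c,.06); q=p[m]; print(nm,'pack',m.sum(),q.min(0),q.max(0),np.median(q,0))
    m=near(p,.236,.27,c,.06); q=p[m]; print(nm,'packtop',m.sum(),q[:,:2].mean(0) if len(q) else 0, cv2.minAreaRect(q[:,:2].astype('f4')) if len(q) else 0)
    hsv=cv2.cvtColor(im,cv2.COLOR_RGB2HSV)
    m=near(p,.12,.21,c,.06)&(hsv[...,0]<15)&(hsv[...,1]>150)&(hsv[...,2]>120);q=p[m];print('orange',m.sum(),q.mean(0) if len(q) else 0)
    if len(q)>8:
        w,v=np.linalg.eigh(np.cov((q-q.mean(0))[:,:2].T));print('orange normal',v[:,0],np.sqrt(w))
    m=near(p,.008,.03,c,.075);q=p[m];print('foot',m.sum(),cv2.minEnclosingCircle(q[:,:2].astype('f4')))
    t=bp[211,364,:2]
    m=near(p,.022,.045,t,.12);q=p[m];print('tray',m.sum(),cv2.minAreaRect(q[:,:2].astype('f4')))
    m=(hsv[...,0]>20)&(hsv[...,0]<35)&(hsv[...,1]>120)&(np.hypot(p[...,0]-t[0],p[...,1]-t[1])<.12);print('yellow',p[m].mean(0))
```

```text
px [0.5121309  0.05101623 0.17326649] [0.52080171 0.05258941 0.25102469] [0.53069321 0.06401892 0.22025157] [0.52865399 0.0725156  0.1700345 ] [0.53245746 0.06929862 0.01151713]
top pack 117 [0.51004475 0.04150648 0.19042295] [0.54124522 0.06817293 0.2537692 ] [0.52580033 0.0554186  0.24803413]
top packtop 100 [0.52647047 0.05521879] ((0.5258591175079346, 0.05460691824555397), (0.0256993155926466, 0.03057701326906681), 88.65299224853516)
orange 0 0
foot 970 ((0.5213540196418762, 0.052794843912124634), 0.07452443987131119)
tray 566 ((0.49686765670776367, -0.30919158458709717), (0.17645195126533508, 0.09660037606954575), 76.94776916503906)
yellow [nan nan nan]
scene pack 276 [0.51111999 0.03731598 0.19001033] [0.54441141 0.07034328 0.25313059] [0.53132782 0.06452122 0.22678323]
scene packtop 96 [0.52874514 0.05934951] ((0.5281311869621277, 0.05661160498857498), (0.0310654379427433, 0.028156569227576256), 9.079902648925781)
orange 42 [0.52832115 0.07278584 0.16947319]
orange normal [-0.03116715 -0.99951419] [0.00163957 0.00500735]
foot 873 ((0.5262150168418884, 0.05534987151622772), 0.07047108560800552)
tray 376 ((0.49701815843582153, -0.3091890215873718), (0.184896320104599, 0.09729327261447906), 78.0380630493164)
yellow [ 0.48223451 -0.37064549  0.0228911 ]<stdin>:20: RuntimeWarning: Mean of empty slice.
  ret = um.true_divide(
```

View pics/c.png

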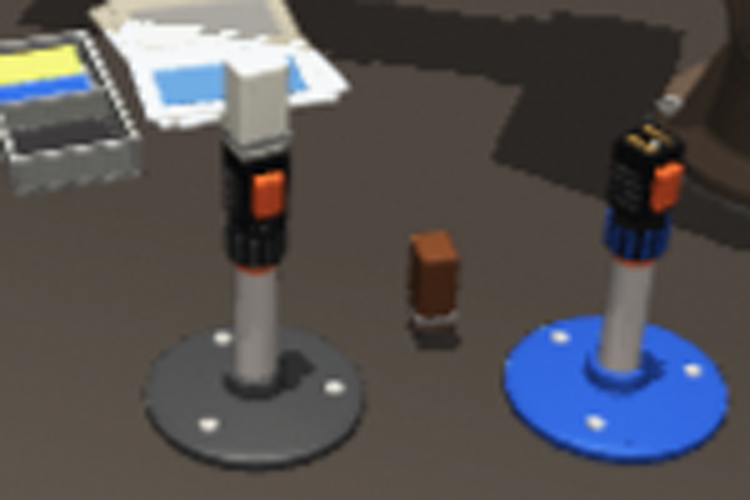

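The crop confirms it: white pack with grey band on the black-footed mast, button facing the camera. The block at crop (434,275) is brown and the blue-footed mast carries no pack. Next I refine pose and yaw.

Run:
```python
from h import *
from scipy.optimize import least_squares
d=np.load('s0.npz');ai,bi,ap,bp=d['ai'],d['bi'],d['ap'],d['bp']
c0=np.array([.527,.054])
def fit(zl,zh,hx,hy):
    m=(ap[...,2]>zl)&(ap[...,2]<zh)&(np.hypot(ap[...,0]-c0[0],ap[...,1]-c0[1])<.03);q=ap[m][:,:2]
    def f(p):
        c,s=np.cos(p[2]),np.sin(p[2]);e=q-p[:2];x=e@[c,s];y=e@[-s,c]
        ax,ay=abs(x)-hx,abs(y)-hy
        o=np.hypot(np.maximum(ax,0),np.maximum(ay,0))
        return o+np.minimum(np.maximum(ax,ay),0)
    for t0 in(-.15,0,.15):
        r=least_squares(f,[*c0,t0],loss='soft_l1',f_scale=.001);print(len(q),r.x[:2],np.degrees(r.x[2]),r.cost)
print('pack');fit(.196,.244,.016,.013)
print('grip');fit(.145,.152,.015,.014);fit(.182,.187,.015,.014)
```

```text
pack
189 [0.52589024 0.05309321] -4.797263003665046 0.00010591298761777987
189 [0.52558686 0.0532854 ] -1.3179257410039227 0.00010816438109227502
189 [0.52589024 0.05309321] -4.7972630090473425 0.00010591298761777955
grip
17 [0.52620223 0.0533944 ] -4.898504877763241 7.29916561394935e-06
17 [0.52607621 0.05359742] -2.5733195666477306 6.848693224270995e-06
17 [0.52620223 0.05339441] -4.89863855291103 7.2991656133132955e-06
20 [0.52579021 0.05308309] -6.777799638499174 7.0849976269246445e-06
20 [0.52556413 0.05347045] -2.49992113717962 5.772101673262096e-06
20 [0.52556413 0.05347045] -2.499873240552817 5.772101672979524e-06
```

```bash
python3 -m crank '[[0,0,-2.2,0,0,7.15,1],[0,0,-2.2,0,0,7.15,1],[0,0,-2.2,0,0,7.15,1],[0,0,-2.2,0,0,7.15,1]]' 20
python3 -m crank '[[-1.1,3.7,0,0,0,0,1],[-1.1,3.7,0,0,0,0,1],[-1.1,3.7,0,0,0,0,1],[-1.1,3.7,0,0,0,0,1],[-1.1,3.7,0,0,0,0,1],[-1.1,3.7,0,0,0,0,1],[-1.1,3.7,0,0,0,0,1],[-1.1,3.7,0,0,0,0,1]]'
python3 -m crank '[[-1.1,3.7,0,0,0,0,1],[-1.1,3.7,0,0,0,0,1],[-1.1,3.7,0,0,0,0,1],[-1.1,3.7,0,0,0,0,1],[-1.1,3.7,0,0,0,0,1],[-1.1,3.7,0,0,0,0,1],[-1.1,3.7,0,0,0,0,1],[-1.1,3.7,0,0,0,0,1]]'
python3 -m crank '[[0,0,0,0,0,0,1],[0,0,0,0,0,0,1]]'
cat > d.py <<'E'
import sys
from h import *
def go(x,y,z,yaw):
    s=robot.state();R=np.array(s['ee_rot']);p=np.array(s['ee_pos'])
    a=np.degrees(np.arctan2(R[1,1],R[0,1]))
    print('t',s['t'],'pos',p.round(4),'yaw_y',a.round(2),'shift cm',(R.T@(np.array([x,y,z])-p)*100).round(2),'turn z',round(-(yaw-a),2),'tilt',R[:,2].round(4),'F',np.round(s['ft_force'],1),'w',round(s['grip_width']*88,1),s['gripper_force'])
if __name__=='__main__': go(*map(float,sys.argv[1:]))
E
python3 d.py .526 .0535 .32 87
```

```text
t: 0.43
ee_pos: [0.2921, -0.6082, 0.323]
ee_rot: [[-0.998, 0.057, -0.001], [0.057, 0.998, 0.001], [0.001, 0.001, -1.0]]
ft_force: [0.3, -0.8, 0.4]
grip_width: 0.998
gripper_force: 0.0
t: 1.1
ee_pos: [0.3953, -0.3155, 0.3223]
ee_rot: [[-0.999, 0.052, -0.0], [0.052, 0.999, 0.0], [0.0, 0.0, -1.0]]
ft_force: [0.6, -0.2, 0.2]
grip_width: 0.998
gripper_force: 0.0
t: 1.77
ee_pos: [0.4983, -0.0243, 0.3226]
ee_rot: [[-0.999, 0.051, 0.0], [0.051, 0.999, 0.0], [-0.0, 0.0, -1.0]]
ft_force: [1.0, -0.4, 0.3]
grip_width: 1.002
gripper_force: 0.0
t: 1.93
ee_pos: [0.4986, -0.0244, 0.3219]
ee_rot: [[-0.999, 0.048, -0.001], [0.048, 0.999, -0.0], [0.001, -0.0, -1.0]]
ft_force: [-0.8, -0.7, 0.0]
grip_width: 1.003
gripper_force: 0.0
t 1.9333 pos [ 0.4986 -0.0244  0.3219] yaw_y 87.25 shift cm [-2.36  7.91  0.19] turn z 0.25 tilt [-1.3e-03 -2.0e-04 -1.0e+00] F [-0.8 -0.7  0. ] w 88.2 0.0
```

```bash
python3 -m crank '[[-1.2,4,0,0,0,0,1],[-1.2,3.9,0,0,0,0,1],[0,0,2.7,0,0,0,1],[0,0,2.7,0,0,0,1],[0,0,2.7,0,0,0,1],[0,0,2.6,0,0,0,1],[0,0,0,0,0,0,1],[0,0,0,0,0,0,1]]' >/dev/null
python3 - <<'E'
from h import *
s=snap('scene');cv2.imwrite('pics/d.png',cv2.resize(s['image'][130:250,210:350,::-1],None,fx=5,fy=5))
E
python3 d.py .526 .0535 .215 87
```

```text
t 2.65 pos [0.5268 0.0505 0.2166] yaw_y 87.02 shift cm [0.1  0.29 0.16] turn z 0.02 tilt [ 4.e-04 -6.e-04 -1.e+00] F [0.5 0.  1.2] w 88.5 0.0
```

View pics/d.png

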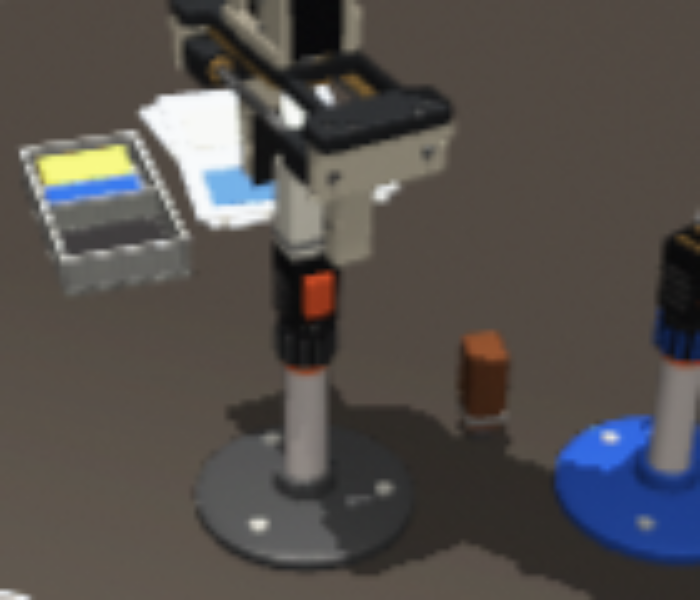

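The fingers straddle the white pack (pack at 300,210; fingers at 265,150 and 350,225), tips above the grip. I correct 3 mm in y, then close.

```bash
python3 -m crank '[[0.1,0.3,0.1,0,0,0,1],[0,0,0,0,0,0,1],[0,0,0,0,0,0,-1],[0,0,0,0,0,0,-1],[0,0,0,0,0,0,-1],[0,0,0,0,0,0,-1],[0,0,0,0,0,0,-1],[0,0,0,0,0,0,-1]]' 30
python3 -m crank '[[0,0,0,0,0,0,-1],[0,0,0,0,0,0,-1],[0,0,0,0,0,0,-1],[0,0,0,0,0,0,-1],[0,0,0,0,0,0,-1],[0,0,0,0,0,0,-1]]' 
python3 d.py .526 .0535 .215 87
```

```text
t: 3.32
ee_pos: [0.5256, 0.0544, 0.2146]
ee_rot: [[-0.999, 0.051, 0.0], [0.051, 0.999, -0.0], [-0.0, -0.0, -1.0]]
ft_force: [-0.0, 0.4, 0.1]
grip_width: 0.61
gripper_force: 0.0
t: 3.82
ee_pos: [0.5255, 0.0544, 0.2145]
ee_rot: [[-0.999, 0.051, -0.0], [0.051, 0.999, 0.0], [0.0, 0.0, -1.0]]
ft_force: [-0.7, 0.5, 0.0]
grip_width: 0.293
gripper_force: 30.0
t 3.8167 pos [0.5255 0.0544 0.2145] yaw_y 87.06 shift cm [-0.05 -0.09 -0.05] turn z 0.06 tilt [-1.e-04  0.e+00 -1.e+00] F [-0.7  0.5  0. ] w 25.8 29.99763786792755
```

```bash
python3 -m crank '[[0,0,0,0,0,0,-1],[0,0,-0.2,0,0,0,-1],[0,0,-0.2,0,0,0,-1],[0,0,-0.2,0,0,0,-1],[0,0,-0.2,0,0,0,-1],[0,0,-0.2,0,0,0,-1],[0,0,-0.3,0,0,0,-1],[0,0,-0.4,0,0,0,-1]]' 40
python3 -m crank '[[0,0,-0.5,0,0,0,-1],[0,0,-0.5,0,0,0,-1],[0,0,-0.8,0,0,0,-1],[0,0,-1,0,0,0,-1],[0,0,-1,0,0,0,-1],[0,0,-1,0,0,0,-1],[0,0,0,0,0,0,-1],[0,0,0,0,0,0,-1]]'
python3 - <<'E'
from h import *
s=snap('scene');cv2.imwrite('pics/e.png',cv2.resize(s['image'][110:250,200:350,::-1],None,fx=4,fy=4))
P=pts(s)
m=(np.hypot(P[...,0]-.526,P[...,1]-.0535)<.02)&(s['image'].min(-1)>130)&(P[...,2]>.19);q=P[m];print(len(q),q[:,2].min(),q[:,2].max())
E
python3 d.py .5067 -.267 .265 77
```

```text
t: 4.48
ee_pos: [0.5259, 0.0543, 0.2327]
ee_rot: [[-0.999, 0.051, 0.001], [0.051, 0.999, -0.0], [-0.001, -0.0, -1.0]]
ft_force: [-1.0, -0.0, -1.4]
grip_width: 0.295
gripper_force: 40.0
t: 5.15
ee_pos: [0.5259, 0.0546, 0.2804]
ee_rot: [[-0.999, 0.051, 0.001], [0.051, 0.999, 0.001], [-0.001, 0.001, -1.0]]
ft_force: [-1.0, 0.8, -2.6]
grip_width: 0.299
gripper_force: 40.0
57 0.2566535954047787 0.3235321385441498
t 5.2 pos [0.5254 0.0544 0.2796] yaw_y 87.05 shift cm [  0.22 -32.2    1.45] turn z 10.05 tilt [ 1.e-04  4.e-04 -1.e+00] F [-0.3 -0.1 -1.8] w 25.9 39.99764084815979
```

View pics/e.png

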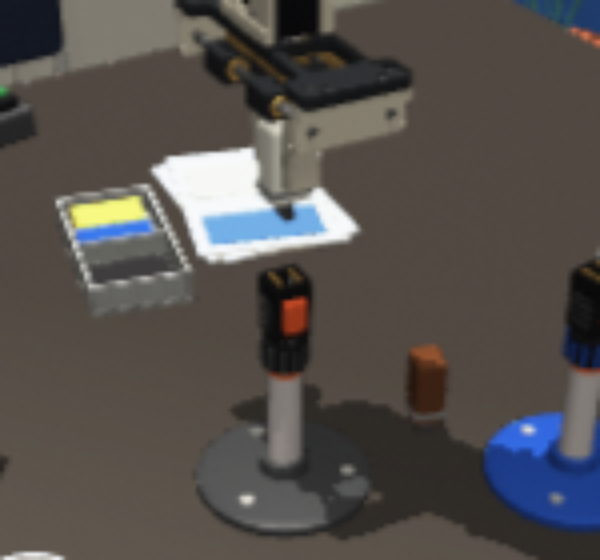

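The pack is out, held upright with its dark plug clear at (287,212), and the mast stayed down at (287,310). I carry it to the bay.

```bash
python3 -m crank '[[0,-2,0,0,0,0,-1],[0,-3.2,0,0,0,0,-1],[0,-3.6,0,0,0,0,-1],[0,-3.6,0,0,0,0,-1],[0.1,-3.6,0,0,0,0,-1],[0.1,-3.6,0,0,0,0,-1],[0,-3.6,0,0,0,0,-1],[0,-3.6,0,0,0,0,-1]]'
python3 -m crank '[[0,-3.4,0,0,0,0,-1],[0,-2,0,0,0,0,-1],[0,0,3,0,0,5,-1],[0,0,4,0,0,5,-1],[0,0,4,0,0,0,-1],[0,0,4,0,0,0,-1],[0,0,0,0,0,0,-1],[0,0,0,0,0,0,-1]]'
python3 - <<'E'
from h import *
s=snap('scene');cv2.imwrite('pics/f.png',cv2.resize(s['image'][90:230,160:320,::-1],None,fx=4,fy=4))
E
python3 d.py .5067 -.267 .0455 77
```

```text
t: 5.87
ee_pos: [0.509, -0.2148, 0.2789]
ee_rot: [[-0.999, 0.051, -0.001], [0.051, 0.999, 0.0], [0.001, 0.0, -1.0]]
ft_force: [1.5, -0.3, -1.3]
grip_width: 0.292
gripper_force: 40.0
t: 6.53
ee_pos: [0.5055, -0.267, 0.1279]
ee_rot: [[-0.975, 0.224, -0.006], [0.224, 0.975, 0.001], [0.006, -0.001, -1.0]]
ft_force: [0.5, -0.1, -0.2]
grip_width: 0.296
gripper_force: 40.0
t 6.5833 pos [ 0.5074 -0.2674  0.1304] yaw_y 77.1 shift cm [0.07 0.04 8.49] turn z 0.1 tilt [-1.e-03 -7.e-04 -1.e+00] F [ 0.5  0.7 -0.1] w 26.1 39.99766409397125
```

View pics/f.png

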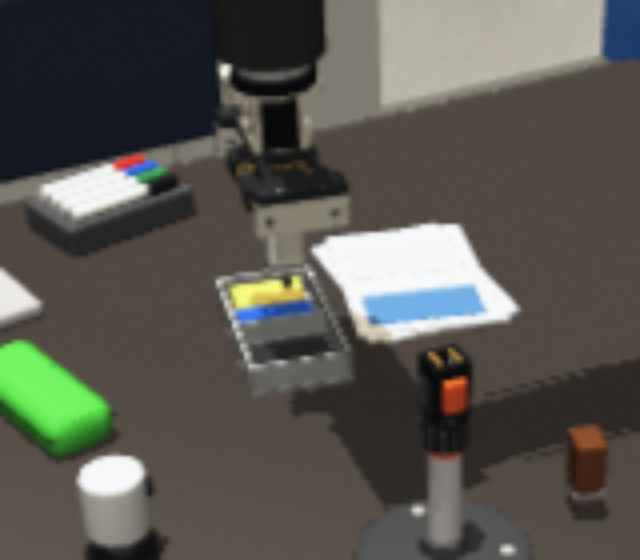

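The gripper and pack hover above the tray (plug at about (288,282), tray at (285,325)). I lower it, slowly near the floor.

```bash
python3 -m crank '[[0.1,0,2,0,0,0,-1],[0,0,2,0,0,0,-1],[0,0,1.8,0,0,0,-1],[0,0,1.2,0,0,0,-1],[0,0,0.5,0,0,0,-1],[0,0,0.4,0,0,0,-1],[0,0,0,0,0,0,-1],[0,0,0,0,0,0,-1]]'
python3 -m crank '[[0,0,0.2,0,0,0,-1],[0,0,0.2,0,0,0,-1],[0,0,0,0,0,0,-1],[0,0,0,0,0,0,-1]]'
python3 d.py .5067 -.267 .0455 77
```

```text
t: 7.25
ee_pos: [0.5072, -0.2671, 0.0522]
ee_rot: [[-0.975, 0.224, 0.002], [0.224, 0.975, -0.001], [-0.002, -0.0, -1.0]]
ft_force: [0.7, -0.8, -1.3]
grip_width: 0.295
gripper_force: 40.0
t: 7.58
ee_pos: [0.506, -0.2669, 0.0467]
ee_rot: [[-0.975, 0.224, -0.0], [0.224, 0.975, -0.0], [-0.0, -0.0, -1.0]]
ft_force: [0.1, -0.3, -1.4]
grip_width: 0.295
gripper_force: 40.0
t 7.5833 pos [ 0.506  -0.2669  0.0467] yaw_y 77.06 shift cm [-0.07  0.01  0.12] turn z 0.06 tilt [-0. -0. -1.] F [ 0.1 -0.3 -1.4] w 26.0 39.997665882110596
```

```bash
python3 -m crank '[[0,0,0.1,0,0,0,-1],[0,0,0,0,0,0,-1],[0,0,0,0,0,0,-1]]'
python3 -m crank '[[0,0,0.1,0,0,0,-1],[0,0,0,0,0,0,-1],[0,0,0,0,0,0,-1]]'|grep -E 'ee_pos|ft_f'
python3 -m crank '[[0,0,0.1,0,0,0,-1],[0,0,0,0,0,0,-1],[0,0,0,0,0,0,-1]]'|grep -E 'ee_pos|ft_f'
```

```text
t: 7.83
ee_pos: [0.506, -0.2669, 0.0455]
ee_rot: [[-0.975, 0.224, -0.0], [0.224, 0.975, 0.0], [0.0, -0.0, -1.0]]
ft_force: [-0.1, -0.5, -1.0]
grip_width: 0.292
gripper_force: 40.0
ee_pos: [0.5061, -0.2669, 0.0445]
ft_force: [-0.5, 0.5, -1.0]
ee_pos: [0.5061, -0.2669, 0.0443]
ft_force: [-3.0, 2.1, 5.5]
```

```bash
python3 -m crank '[[0,0,-0.05,0,0,0,-1],[0,0,0,0,0,0,-1]]' 10 | grep -E 'ft_f|grip'
python3 -m crank '[[0,0,0,0,0,0,-0.38],[0,0,0,0,0,0,-0.35],[0,0,0,0,0,0,-0.3],[0,0,0,0,0,0,-0.25],[0,0,0,0,0,0,-0.2],[0,0,0,0,0,0,-0.15],[0,0,0,0,0,0,-0.15],[0,0,0,0,0,0,-0.15]]'
python3 - <<'E'
from h import *
s=snap('scene');t=snap('top')
A=cv2.resize(s['image'][90:190,180:300,::-1],(480,400));B=cv2.resize(t['image'][160:260,310:430,::-1],(320,267))
o=np.zeros((400,800,3),'u1');o[:,:480]=A;o[:267,480:]=B;cv2.imwrite('pics/g.png',o)
E
```

```text
ft_force: [-2.1, 0.7, 3.4]
grip_width: 0.296
gripper_force: 10.0
t: 9.17
ee_pos: [0.506, -0.2669, 0.044]
ee_rot: [[-0.975, 0.224, -0.0], [0.224, 0.975, 0.0], [0.0, -0.0, -1.0]]
ft_force: [-0.0, -0.2, 0.4]
grip_width: 0.426
gripper_force: 0.0
```

View pics/g.png

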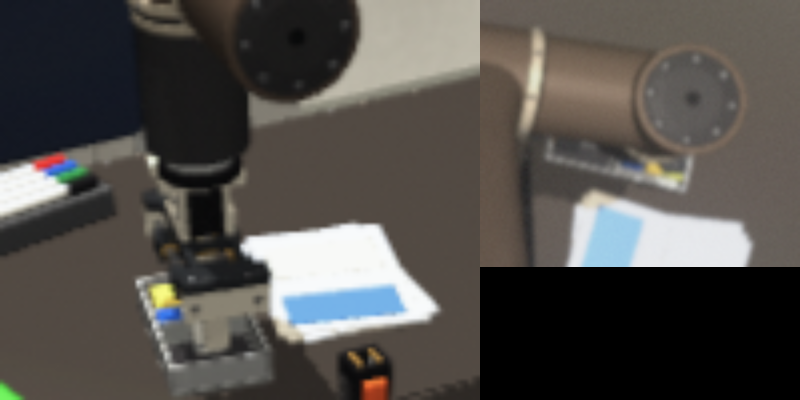

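The gripper is over the empty bay (205,350) and the pack is hidden behind the finger. I open a little more, rise and look.

```bash
python3 -m crank '[[0,0,0,0,0,0,0],[0,0,0,0,0,0,0.15],[0,0,0,0,0,0,0.15],[0,0,-0.5,0,0,0,0.15],[0,0,-1,0,0,0,0.15],[0,0,-1.5,0,0,0,0.15],[0,0,-2,0,0,0,0.15],[0,0,-3,0,0,0,0.15]]'
python3 -m crank '[[0,0,-4,0,0,0,0.5],[0,0,-4,0,0,0,1],[0,0,-4,0,0,0,1],[0,0,-4,0,0,0,1],[0,0,0,0,0,0,1],[0,0,0,0,0,0,1]]' >/dev/null
python3 - <<'E'
from h import *
s=snap('scene');P=pts(s)
cv2.imwrite('pics/i.png',cv2.resize(s['image'][130:250,200:350,::-1],None,fx=5,fy=5,interpolation=cv2.INTER_CUBIC))
m=(np.hypot(P[...,0]-.5067,P[...,1]+.267)<.05)&(P[...,2]>.04)&(P[...,2]<.12);q=P[m];print(m.sum(),q.min(0),q.max(0),q[q[:,2]>.07].mean(0))
m=(np.hypot(P[...,0]-.526,P[...,1]-.0535)<.05)&(P[...,2]>.12)&(P[...,2]<.25);q=P[m];print('grip top',np.percentile(q[:,2],98),q[q[:,2]>.186].mean(0))
E
python3 d.py .5260 .0540 .25 87
```

```text
t: 9.93
ee_pos: [0.5048, -0.2665, 0.1239]
ee_rot: [[-0.975, 0.224, -0.003], [0.224, 0.975, 0.001], [0.003, 0.0, -1.0]]
ft_force: [0.5, -0.3, -0.6]
grip_width: 0.575
gripper_force: 0.0
108 [ 0.49198664 -0.27993755  0.04052581] [ 0.52532489 -0.25016592  0.08460685] [ 0.50950644 -0.26289418  0.07797891]
grip top 0.19180919094537038 [0.52726549 0.05612048 0.18975589]
t 10.4833 pos [ 0.5061 -0.2668  0.2859] yaw_y 77.05 shift cm [ 5.26 31.71  3.59] turn z -9.95 tilt [ 3.e-03 -2.e-04 -1.e+00] F [ 0.4  0.  -0.8] w 86.1 0.0
```

View pics/i.png

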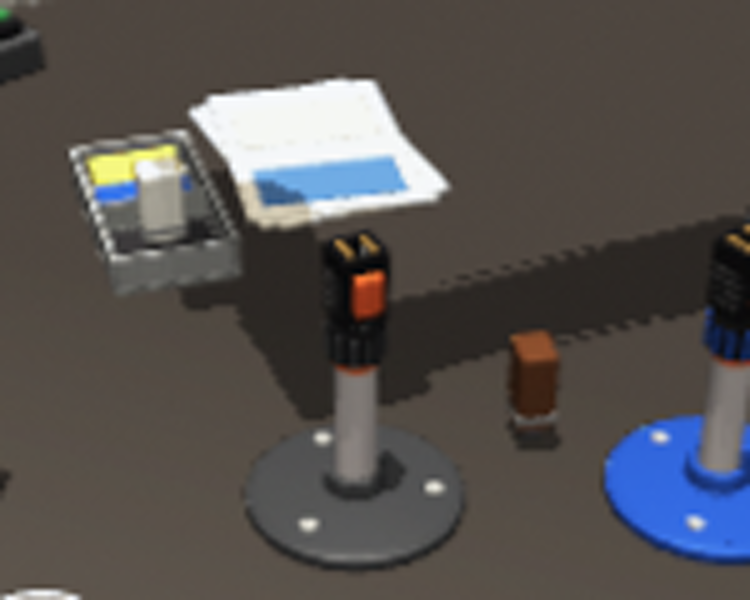

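The pack stands upright in the bay at (160,200), and the mast is still down. Next I move to the grip.

```bash
python3 -m crank '[[0,0,0,0,0,-5,1],[0,0,0,0,0,-5,1],[0,3,0,0,0,0,1],[0,4,0,0,0,0,1],[0,4,0,0,0,0,1],[-0.3,4,0,0,0,0,1],[0,4,0,0,0,0,1],[0,4,0,0,0,0,1]]' 40 >/dev/null
python3 -m crank '[[0,4,0,0,0,0,1],[0,3.1,0,0,0,0,1],[0,2,0,0,0,0,1],[0,0,1.5,0,0,0,1],[0,0,0,0,0,0,1],[0,0,0,0,0,0,1]]' >/dev/null
python3 d.py .5260 .0549 .155 87
```

```text
t 11.65 pos [0.5244 0.0533 0.2677] yaw_y 87.1 shift cm [-0.19  0.19 11.27] turn z 0.1 tilt [-0.0035 -0.0016 -1.    ] F [-0.5 -0.1  0.1] w 87.8 0.0
```

```bash
python3 -m crank '[[-0.1,0.1,3,0,0,0,1],[0,0,3,0,0,0,1],[0,0,3,0,0,0,1],[0,0,1.5,0,0,0,1],[0,0,0.7,0,0,0,1],[0,0,0,0,0,0,1],[0,0,0,0,0,0,1],[0,0,0,0,0,0,1]]' 40 >/dev/null
python3 d.py .5260 .0549 .155 87
```

```text
t 12.3167 pos [0.5276 0.0544 0.1586] yaw_y 87.04 shift cm [0.16 0.04 0.36] turn z 0.04 tilt [ 2.1e-03  5.0e-04 -1.0e+00] F [ 0.5 -0.7  1. ] w 87.9 0.0
```

```bash
python3 -m crank '[[0.1,0,0.2,0,0,0,1],[0,0,0,0,0,0,1]]' 40 >/dev/null
python3 d.py .5260 .0549 .155 87
python3 -m crank '[[0,0,0,0,0,0,-1],[0,0,0,0,0,0,-1],[0,0,0,0,0,0,-1],[0,0,0,0,0,0,-1],[0,0,0,0,0,0,-1],[0,0,0,0,0,0,-1],[0,0,0,0,0,0,-1],[0,0,0,0,0,0,-1]]'
python3 -m crank '[[0,0,0,0,0,0,-1],[0,0,0,0,0,0,-1],[0,0,0,0,0,0,-1],[0,0,0,0,0,0,-1]]'
python3 d.py .5260 .0549 .155 87
```

```text
t 12.4833 pos [0.5258 0.0546 0.1558] yaw_y 87.05 shift cm [-0.02  0.03  0.08] turn z 0.05 tilt [ 1.3e-03  8.0e-04 -1.0e+00] F [-0.3  0.2 -0.4] w 88.0 0.0
t: 13.15
ee_pos: [0.5256, 0.0546, 0.155]
ee_rot: [[-0.999, 0.051, -0.0], [0.051, 0.999, 0.0], [0.0, 0.0, -1.0]]
ft_force: [-1.2, 4.0, -0.3]
grip_width: 0.458
gripper_force: 1.9
t: 13.48
ee_pos: [0.5255, 0.0556, 0.155]
ee_rot: [[-0.999, 0.052, 0.0], [0.052, 0.999, 0.002], [-0.0, 0.002, -1.0]]
ft_force: [-2.2, 5.6, -0.1]
grip_width: 0.327
gripper_force: 39.9
t 13.4833 pos [0.5255 0.0556 0.155 ] yaw_y 87.03 shift cm [-0.05 -0.06 -0.  ] turn z 0.03 tilt [ 2.0e-04  1.6e-03 -1.0e+00] F [-2.2  5.6 -0.1] w 28.8 39.94963847100735
```

Width is 28.8 mm, so the button is in. I relieve 1 mm of side load and lift.

```bash
python3 -m crank '[[0,0.1,0,0,0,0,-1],[0,0,-0.4,0,0,0,-1],[0,0,-0.8,0,0,0,-1],[0,0,-1,0,0,0,-1],[0,0,-1,0,0,0,-1],[0,0,-1,0,0,0,-1],[0,0,-1,0,0,0,-1],[0,0,0,0,0,0,-1]]'
python3 d.py .5260 .0549 .255 87
```

```text
t: 14.15
ee_pos: [0.5256, 0.0556, 0.2094]
ee_rot: [[-0.999, 0.051, 0.001], [0.051, 0.999, 0.001], [-0.001, 0.001, -1.0]]
ft_force: [0.8, 1.5, -4.2]
grip_width: 0.326
gripper_force: 39.9
t 14.15 pos [0.5256 0.0556 0.2094] yaw_y 87.05 shift cm [-0.05 -0.07 -4.56] turn z 0.05 tilt [ 1.2e-03  8.0e-04 -1.0e+00] F [ 0.8  1.5 -4.2] w 28.7 39.93721961975098
```

```bash
python3 -m crank '[[0,0,-1,0,0,0,-1],[0,0,-1,0,0,0,-1],[0,0,-1,0,0,0,-1],[0,0,-0.7,0,0,0,-1],[0,0,-0.4,0,0,0,-1],[0,0,-0.2,0,0,0,-1],[0,0,0,0,0,0,-1],[0,0,0,0,0,0,-1]]'
python3 -m crank '[[0,0,-0.2,0,0,0,-1],[0,0,0,0,0,0,-1],[0,0,0,0,0,0,-1]]'|grep -E 'ee_pos|ft_f'
python3 d.py .5260 .0549 .255 87
```

```text
t: 14.82
ee_pos: [0.5255, 0.0556, 0.25]
ee_rot: [[-0.999, 0.051, -0.0], [0.051, 0.999, 0.0], [0.0, 0.0, -1.0]]
ft_force: [0.7, 3.4, -4.0]
grip_width: 0.327
gripper_force: 39.9
ee_pos: [0.5255, 0.0556, 0.2519]
ft_force: [-0.9, 3.8, -4.0]
t 15.0667 pos [0.5255 0.0556 0.2519] yaw_y 87.06 shift cm [-0.05 -0.07 -0.31] turn z 0.06 tilt [-4.e-04  0.e+00 -1.e+00] F [-0.9  3.8 -4. ] w 28.7 39.94724437594414
```

```bash
python3 -m crank '[[0,0,-0.2,0,0,0,-1],[0,0,0,0,0,0,-1],[0,0,0,0,0,0,-1]]'|grep -E 'ee_pos|ft_f'
for i in 1 ; do python3 -m crank '[[0,0,-0.1,0,0,0,-1],[0,0,0,0,0,0,-1],[0,0,0,0,0,0,-1]]'|grep -E 'ee_pos|ft_f'; python3 -m crank '[[0,0,-0.1,0,0,0,-1],[0,0,0,0,0,0,-1],[0,0,0,0,0,0,-1]]'|grep -E 'ee_pos|ft_f';done
```

```text
ee_pos: [0.5255, 0.0556, 0.2541]
ft_force: [-1.0, 3.9, -3.6]
ee_pos: [0.5255, 0.0556, 0.2551]
ft_force: [-1.0, 4.5, -4.7]
ee_pos: [0.5255, 0.0556, 0.2551]
ft_force: [3.6, 3.4, -14.3]
```

The end stop is reached: 100 mm of travel and the upward load has risen to 14 N. I check once and hand in.

```bash
python3 -m crank '[[0,0,0,0,0,0,-1],[0,0,0,0,0,0,-1],[0,0,0,0,0,0,-1],[0,0,0,0,0,0,-1]]'
python3 - <<'E'
from h import *
s=snap('scene');cv2.imwrite('pics/j.png',cv2.resize(s['image'][90:290,120:420,::-1],(800,533)))
E
```

```text
t: 16.15
ee_pos: [0.5255, 0.0556, 0.2551]
ee_rot: [[-0.999, 0.052, -0.001], [0.052, 0.999, -0.0], [0.001, -0.0, -1.0]]
ft_force: [5.4, 2.8, -16.3]
grip_width: 0.327
gripper_force: 39.9
```

View pics/j.png

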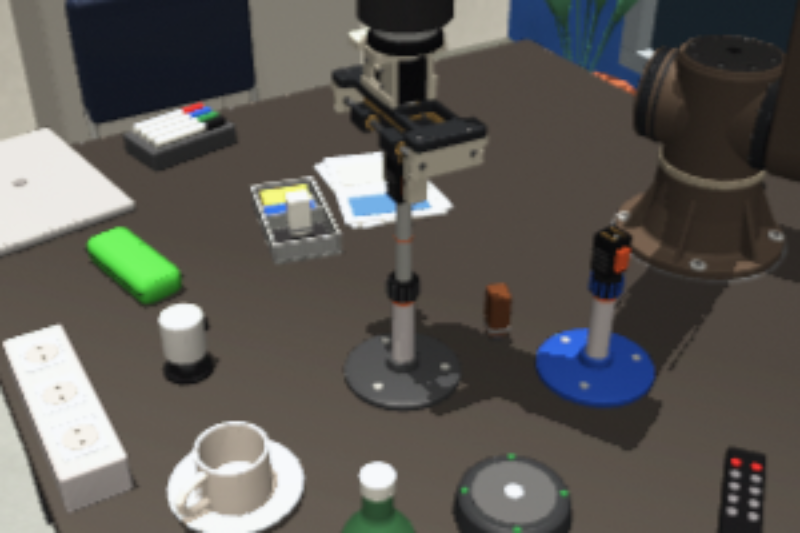

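The grip is held at full height at (403,180), with the inner tube extended above the collar at (403,285). The pack stands in the bay at (300,210), and the other things are where they were.

```bash
python3 -c "
from bench import robot
print(robot.sign_off())"
```

```text
the job is handed in; nothing more can be done
None
```

The job is handed in at about 16 s: the white pack stands plug-down in the tray's empty bay, and the arm is holding the mast at its second stop (100 mm up) with the button squeezed in.

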